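Let the bench lift down level with the roller table

ROBOT

A 6-joint arm with a two-finger parallel gripper is mounted at the origin on the work surface. World frame = base frame: x ahead of the robot, y to its left, z up, the work surface at z = 0. Lengths are in mm, angles in degrees, forces in N, time in s.
With the tool pointing down it reaches from about 300 to 850 mm from the base axis. Payload 4.2 kg.
Tool frame: the origin (TCP) lies at the very end of the fingers, on their centre line; the grasp point (between the pads) lies 19 mm behind it; z points along the fingers, y is the line along which they close (so a half turn about z gives the same grasp; the last joint's range is limited). The gripper opens to 91 mm and grips with 3 to 60 N. Pads are 32 mm wide; open, the fingers measure 118 mm over their backs; the gripper's body (76 mm by 178 mm) begins 60 mm behind the grasp point.
Start: joints at [-77.063, 18.312, 89.639, -0, 72.044, -1.146], TCP at [139.918, -557.733, 213.976] pointing down, gripper open.
Joint ranges: [-177.97, 177.97], [-48.28, 115.42], [12.27, 149.76], [-77.06, 257.06], [2.81, 150.46], [-146.56, 146.56]. Speed limits (degrees/s): [147.25, 147.25, 180, 180, 180, 180].

INTERFACE

Orientations are given as [roll, pitch, yaw] about the fixed x, y, z axes, in that order (R = Rz(yaw) Ry(pitch) Rx(roll)).
In Python, from workcell import * gives the robot as it stands.
- The arm moves only by the tool move_arm, never from a script. Its argument "motion" is a list of rows, each a list of 3 entries, a list of its own where there are three numbers: the finger opening in mm, from 0 to 91.2, then the shift along the world's x, y, z in units of 25 mm (1.0 is 25 mm), then the turn, a rotation vector about the world's x, y, z in units of 4 degrees (1.0 is 4 degrees). In form: [[grip, [x, y, z], [ax, ay, az]], ...]. A call has 1 to 20 rows; each row shifts and turns the commanded pose from where the row before left it; what a row does not reach is not made up. A row lasts 1/12 s, in which the tool goes at most 41.7 mm and 7.16 degrees, less where a joint would pass 70% of its speed; a pose out of reach is approached as far as the arm can. A call with a number of a shift or a turn outside -1 to 1 is refused whole. A call with a gripper value outside its range is refused whole. The fingers move at their own pace and stop on an object; "grip_force" is the grip in N (left out, the last holds). Time passes only in rows, so rows that do not move let the fingers close. It gives the time, the measured TCP pose, the force, the opening and the grip force at its end, in the units of the state.
- state(): the state, without advancing time (a new reading comes with each control period).
- grab_frame(name): name is "side" or "top" or "wrist"; returns the picture (400x640x3 uint8, blue, green, red); there is no depth.
- camera_info(name): a dict with "fx", "fy", "cx", "cy" (pixels), "k1" (the pictures are not rectified: a ray, as slopes to the right and down, at radius r is drawn at 1 + k1 r^2 times it, then the intrinsics apply), "rvec" (rotation vector, rad) and "tvec" (3), from world to camera coordinates, as OpenCV has them. Camera axes: x right, y down, z forward; pixel columns grow to the right and rows downward; lengths in mm; the calibration is good to about 2 mm. A picture is of the moment at which its call begins: read the wrist's pose just before it. camera_info takes no time and is no camera call; for the wrist camera it gives the pose at the moment of the call.
- job_done(): hands the job in; it is judged then, once.
The state is a dict: "time_s": time; "qpos": joint angles; "qvel": joint speeds; "effort": joint torques, N m; "ee_pos": TCP position; "ee_rot": TCP orientation; "force": force on the tool from outside, world axes, zero at the start; "torque": the same for the moment, N m; "gripper_width": finger opening in mm; "gripper_force": force on a finger pad.
Only numpy, scipy, OpenCV 4.12 (cv2) and the standard library are available. Lean on these libraries where they do the work, as an engineer would, in place of code of your own. Each camera call takes 0.05 s, during which the arm holds its last target. There are 200 camera calls.

TASK

Crack the lift's release valve open by its lever, just far enough that the loaded deck sinks slowly (about 3 cm a second at most), and let it down until its top is level with the top of the roller table beside it. Then turn the valve back and nip it firmly shut against its stop without forcing it, so that the deck stays level, and let go. Do not push on the deck or the tote, and leave the other things on the bench alone.

Things in the scene. Friction and masses are not known exactly. Their poses are not given: they have to be found in the camera images.
- deck (a joint): height of the lift deck above its lowest position, m (0 to 0.16). It starts at 0.12, some 55 to 95 mm above the rollers; deck_top is 60 mm above the bench at 0 and rises one for one with this value. It is carried by a hydraulic ram: it can only sink, never be raised again. With the valve shut it holds still
- deck_top (a point): point on the top face of the lift deck, 15 mm in from the edge that faces the roller table. The deck is an aluminium plate 310 x 230 mm, 10 mm thick, carrying a loaded grey tote; z up
- roller_top (a point): point at the top of the first roller of the roller table (the roller next to the deck; six steel rollers, 30 mm diameter, tops all at one height, 85 to 125 mm above the bench: its legs are adjustable). The deck is level when deck_top is as high as this point
- tote: grey open tote, 280 x 190 x 100 mm, with cartons in it, standing loose on the deck; origin at the centre of its underside. Its weight is not known (about 1 to 3 kg)
- valve (a joint): angle of the release valve lever, rad: 0 shut (its heel against the stop pin), growing as it opens, anticlockwise seen from above, up to 1.4. It stays where it is left (a push of 3 to 6 N at the post opens it, about 10 N closes it). The deck begins to sink somewhere between 0.28 and 0.85 depending on load and friction; past that point every further 0.01 rad adds about 2 mm/s, reached within about 0.3 s; turning back stops it
- valve_post (a point): middle of the graspable upper part of the upright round black post at the end of the valve lever: 18 mm diameter, 43 mm tall, its top 20 mm above this point and the lever bar 23 mm below it; 80 mm from the valve's axis. This point is 140 mm above the bench. It moves with the lever about the valve axis. Seen from above, the shut lever points along the lift's +y and opens towards the lift's -x
- valve_axis (a point): point on the vertical turning axis of the valve, fixed to the lift's grey pump block (130 x 110 mm, top 87 mm above the bench), at the height of valve_post; its axes are the lift's axes: the deck lies on the -y side, its middle 260 mm away, z up
- valve_lever: the release valve lever with its post and heel; origin on the axis at the underside of the lever, 105 mm above the bench
- stop_pin: fixed steel pin, 12 mm diameter, on the pump block 32 mm from the valve axis; the heel of the lever meets it at joint 0. The seat gives a little. Firmly shut means pushing the post 14 to 20 N in all in the closing direction (10 N of it overcomes friction); 30 N and more forces the seat
- carton: small cardboard box 130 x 90 x 50 mm on the bench, bystander; origin at the centre of its underside
- tape_roll: roll of tape, 100 mm diameter, 48 mm high, lying flat, bystander; origin at the centre of its underside
- label_jar: white jar with a black lid, 56 mm diameter, 80 mm high, bystander; origin at the centre of its underside
- deck_plate: the deck plate itself, 310 x 230 x 10 mm; origin at the centre of its top face

How it is judged:
By the outcome, as a careful person would: the job done as asked, in the order asked, and still so for the second after the job is handed in, with the robot touching nothing.
It also fails if it takes over 72 s, if anything falls off the work surface, if the arm or the gripper's body presses on something with over 40 N, if the wrist force passes 120 N, or if a joint passes its speed limit or range.

## Working session

There is one attempt and no reset: what is moved stays moved. The work goes in short steps, Python scripts to look and compute and a tool call to move; the robot and the scene stay as the last step left them, time stands still between calls to the robot, and variables do not carry over. Pictures are saved under pics/ and viewed, at most 10 in all, crops included, and the job is handed in when it is done.

Besides the shell and the picture viewer there is one more tool, called after ">>>" as name([rows], argument=value, ...), one row to a line, values as JSON. move_arm: Moves the arm, as the interface text tells. Shifts and turns lie within -1 to 1; 1 stands for 25 mm of shift or 4 degrees of turn. Its arguments: {"type":"object","properties":{"motion":{"type":"array","items":{"type":"array"}},"grip_force":{"type":"number"}},"required":["motion"]}

```bash
mkdir -p pics; cat > h.py <<'E'
from workcell import *
import numpy as np, cv2
def ray(ci,u,v):
    K=np.array([[ci['fx'],0,ci['cx']],[0,ci['fy'],ci['cy']],[0,0,1.]])
    p=cv2.undistortPoints(np.array([[[u,v]]],float),K,np.array([ci['k1'],0,0,0.]))[0,0]
    R=cv2.Rodrigues(np.array(ci['rvec'],float))[0]; t=np.array(ci['tvec'],float).ravel()
    return -R.T@t, R.T@np.array([p[0],p[1],1])
def onz(ci,u,v,z):
    o,d=ray(ci,u,v); return o+d*(z-o[2])/d[2]
def proj(ci,P):
    K=np.array([[ci['fx'],0,ci['cx']],[0,ci['fy'],ci['cy']],[0,0,1.]])
    return cv2.projectPoints(np.array(P,float).reshape(-1,1,3),np.array(ci['rvec'],float),np.array(ci['tvec'],float),K,np.array([ci['k1'],0,0,0.]))[0][:,0]
def tri(c1,p1,c2,p2):
    o1,d1=ray(c1,*p1);o2,d2=ray(c2,*p2)
    s=np.linalg.lstsq(np.stack([d1,-d2],1),o2-o1,rcond=None)[0]
    a=o1+s[0]*d1;b=o2+s[1]*d2
    return (a+b)/2,np.linalg.norm(a-b)
E
python3 - <<'E'
from h import *
for n in("top","side"):
    cv2.imwrite(f"pics/{n}0.png",grab_frame(n)); c=camera_info(n)
    print(n,{k:np.round(v,3).tolist() for k,v in c.items()}, ray(c,320,200)[0])
s=state();print(s['time_s'],s['force'],s['ee_rot'])
E
```

```text
top {'fx': 369.123, 'fy': 369.123, 'cx': 319.779, 'cy': 199.645, 'k1': -0.08, 'rvec': [2.115, -2.122, 0.202], 'tvec': [131.439, 551.264, 1039.055]} [ 342.14860688  126.61835763 1125.92381593]
side {'fx': 468.705, 'fy': 468.705, 'cx': 321.103, 'cy': 202.855, 'k1': -0.107, 'rvec': [1.879, -2.252, 0.348], 'tvec': [213.99, 498.771, 1337.255]} [ 118.1318205   204.66593817 1423.71800088]
0.1 [-0.59741736 -0.44390853  0.60516416] [-1.79910348e+02 -2.00317310e-03  1.40841434e+01]
```

View pics/top0.png

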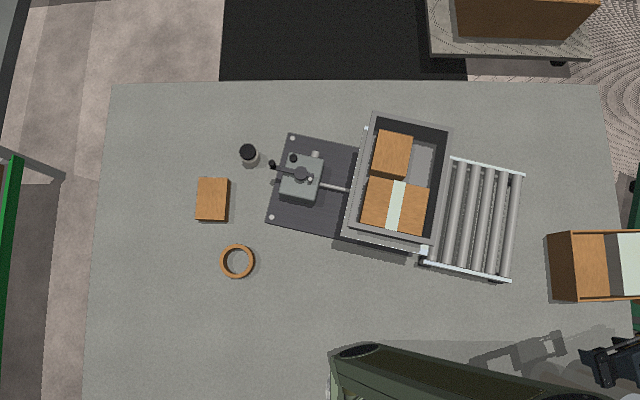

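View pics/side0.png

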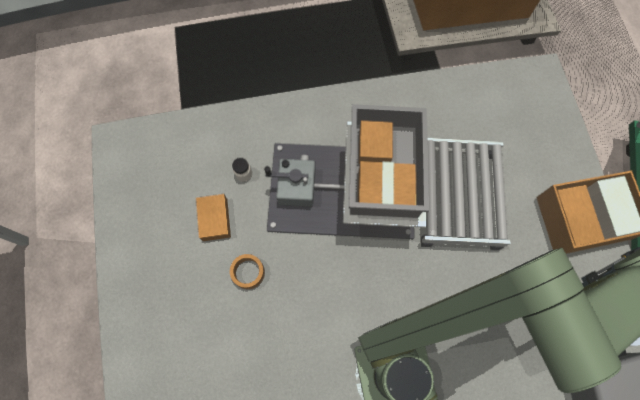

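The top view shows the pump block near (300,178), the lever pointing left to a black post near (272,164), the deck and tote in the middle, and the roller table on the right, with its first roller near (447,215). The side view is nearly overhead as well. I'll enlarge both crops.

```bash
python3 - <<'E'
from h import *
a=cv2.imread("pics/top0.png")[125:245,225:385];b=cv2.imread("pics/side0.png")[125:245,225:385]
r=lambda x:cv2.resize(x,None,fx=5,fy=5,interpolation=cv2.INTER_CUBIC)
a=cv2.imread("pics/top0.png")[130:190,255:335];b=cv2.imread("pics/side0.png")[145:205,250:330]
cv2.imwrite("pics/c1.png",np.hstack([r(a),r(b)]))
a=cv2.imread("pics/top0.png")[225:295,405:535];b=cv2.imread("pics/side0.png")[190:260,400:530]
cv2.imwrite("pics/c2.png",cv2.resize(np.vstack([a,b]),None,fx=4,fy=4,interpolation=cv2.INTER_CUBIC))
E
```

```text
(no output)
```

View pics/c1.png

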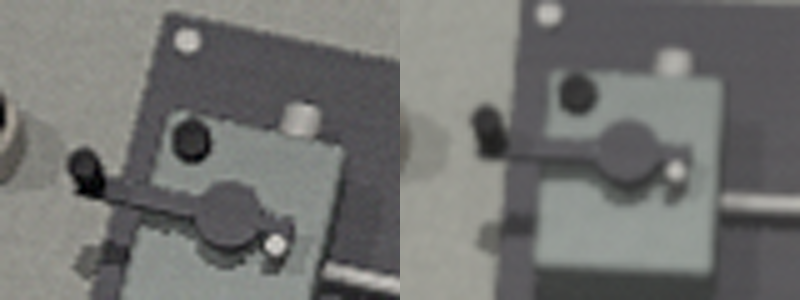

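View pics/c2.png

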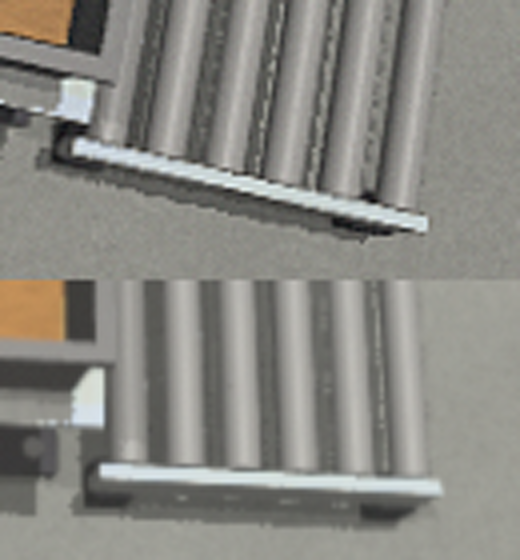

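The crops show the lever lying shut, with the post top at top (271.6,162) and side (267.4,168.6), and the hub at top (301,172.6) and side (295.6,174.6). The deck's near right corner is at top (428,253) and side (425,295−80); the first roller's near end is at about top (434,259) and side (433,235).

```bash
python3 - <<'E'
from h import *
t,s=camera_info("top"),camera_info("side")
print("post top",tri(t,(271.6,162),s,(267.4,168.6)),onz(t,271.6,162,160),onz(s,267.4,168.6,160))
print("hub",tri(t,(301,172.6),s,(295.6,174.6)),onz(t,301,172.6,120),onz(s,295.6,174.6,120))
print("jar",onz(t,248,152,80),onz(s,240.5,165,80))
print("deck corner",onz(t,428,253,180)) 
print("roller1 end",onz(t,434,259,105),onz(s,433,235-3,105))
print("roller1 far",onz(t,455,160,105))
w=camera_info("wrist");st=state()
from scipy.spatial.transform import Rotation as Ro
R=Ro.from_euler('xyz',st['ee_rot'],degrees=True).as_matrix()
C=cv2.Rodrigues(np.array(w['rvec']))[0]
print({k:w[k] for k in('fx','cx','cy','k1')}); print("cam in tool",R.T@(ray(w,320,200)[0]-st['ee_pos']),"\naxes cols in tool\n",(R.T@C.T).round(3), "tool axes\n",R.round(3))
E
```

```text
post top (array([639.63057211, 261.74846933, 145.62617314]), np.float64(1.9833088449208898)) [635.98666673 260.49580223 160.        ] [633.01539154 260.40251027 160.        ]
hub (array([618.82794504, 182.49058937, 111.24814744]), np.float64(0.476952406387763)) [616.58256565 182.2042584  120.        ] [615.34287817 182.44580548 120.        ]
jar [691.81214832 342.88945296  80.        ] [692.45303666 344.15195023  80.        ]
deck corner [ 386.91101108 -147.1689213   180.        ]
roller1 end [ 373.8502511  -184.77808657  105.        ] [ 374.28421268 -181.90799389  105.        ]
roller1 far [ 657.79781144 -264.33585608  105.        ]
{'fx': 295.59358833200423, 'cx': 320.8353186193457, 'cy': 195.47550921504913, 'k1': 0.008295998605420024}
cam in tool [  75.99038712   -0.70233049 -171.30453019] 
axes cols in tool
 [[ 0.001 -0.963 -0.27 ]
 [ 1.     0.001  0.   ]
 [ 0.    -0.27   0.963]] tool axes
 [[ 0.97   0.243 -0.   ]
 [ 0.243 -0.97   0.002]
 [ 0.    -0.002 -1.   ]]
```

>>> move_arm([
  [60,[0.95,0.5,0.3],[0,0,-0.64]],
  [60,[0.95,0.5,0.3],[0,0,-0.64]],
  [60,[0.95,0.5,0.3],[0,0,-0.64]],
  [60,[0.95,0.5,0.1],[0,0,-0.64]],
  [60,[0.95,0.5,0],[0,0,-0.64]],
  [60,[0.95,0.5,0],[0,0,-0.64]],
  [60,[0.95,0.5,0],[0,0,-0.64]],
  [60,[0.95,0.5,0],[0,0,-0.64]],
  [60,[0.95,0.5,0],[0,0,-0.64]],
  [60,[0.95,0.5,0],[0,0,-0.64]],
  [60,[0.95,0.5,0],[0,0,-0.64]],
  [60,[0,0,0],[0,0,0]],
  [60,[0,0,0],[0,0,0]],
])

```text
time_s: 1.18
ee_pos: [401.8, -419.5, 238.3]
ee_rot: [-180.0, 0.1, -13.9]
force: [-0.2, -0.0, -0.4]
gripper_width: 60.3
gripper_force: 0.0
```

```bash
cat > snap.py <<'E'
from h import *
import sys,pickle
n=sys.argv[1]; c=camera_info("wrist"); im=grab_frame("wrist")
cv2.imwrite(f"pics/{n}.png",im); pickle.dump((c,im),open(n+".pkl","wb")); print(state()['ee_pos'],state()['time_s'])
E
python3 snap.py wA
```

```text
[ 400.95293416 -419.98983786  238.47709364] 1.2333
```

>>> move_arm([
  [60,[0.2,0.95,0],[0,0,0]],
  [60,[0.2,0.95,0],[0,0,0]],
  [60,[0.2,0.95,0],[0,0,0]],
  [60,[0.2,0.95,0],[0,0,0]],
  [60,[0.2,0.95,0],[0,0,0]],
  [60,[0,0,0],[0,0,0]],
  [60,[0,0,0],[0,0,0]],
])

```text
time_s: 1.82
ee_pos: [425.4, -301.5, 239.2]
ee_rot: [180.0, 0.0, -14.0]
force: [-0.7, 0.1, 1.0]
gripper_width: 60.2
gripper_force: 0.0
```

```bash
python3 snap.py wB; python3 -c "
import cv2,numpy as np
cv2.imwrite('pics/AB.png',cv2.resize(np.hstack([cv2.imread('pics/wA.png'),cv2.imread('pics/wB.png')]),(800,250),interpolation=cv2.INTER_AREA))"
```

```text
[ 425.48105786 -302.22657689  239.12549042] 1.8667
```

View pics/wB.png

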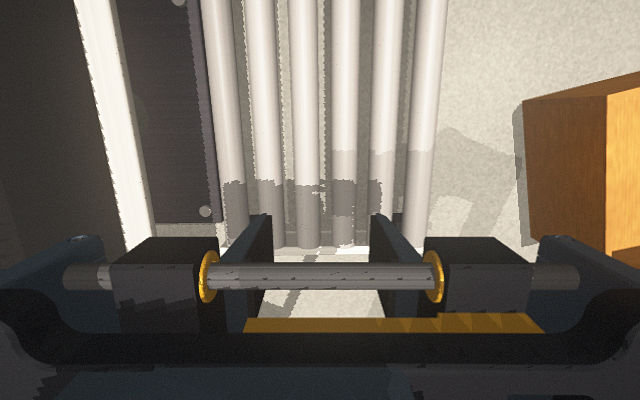

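View pics/wA.png

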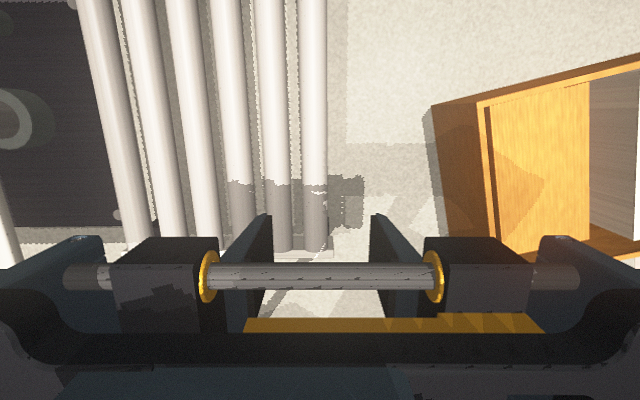

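Wrist view B shows the six rollers at x≈207–445 in row 0, with the deck's bright edge strip at x≈75–155. In view A the rollers are at x≈80–325 in row 0. Next I'll locate the roller edges by gradient.

```bash
python3 - <<'E'
from h import *
import pickle
from scipy.signal import find_peaks
for n in "AB":
    c,im=pickle.load(open(f"w{n}.pkl","rb")); g=cv2.GaussianBlur(im,(0,0),1.0).astype(float).mean(2)
    for r in (10,60,110,150):
        d=np.gradient(g[r,:470])
        o=[]
        for s in(1,-1):
            p=find_peaks(s*d,height=6)[0]; o+=[(int(q),int(d[q])) for q in p]
        print(n,r,sorted(o))
E
```

```text
A 10 [(77, 38), (95, -9), (102, -8), (109, -11), (113, 34), (118, -24), (122, 34), (140, -7), (147, -10), (153, -12), (156, 8), (166, 31), (185, -6), (191, -11), (195, -13), (199, 6), (206, 8), (211, 20), (230, -6), (238, -15), (242, 12), (250, 18), (253, -7), (255, 12), (281, -15), (285, 25), (295, -20), (298, 17), (324, -13), (327, 14), (348, 8)]
A 60 [(88, 42), (105, -9), (111, -7), (119, -11), (123, 34), (128, -17), (131, 27), (148, -7), (155, -10), (160, -13), (164, 8), (173, 30), (191, -6), (197, -10), (201, -14), (205, 6), (216, 20), (242, -15), (246, 10), (253, 18), (256, -8), (259, 12), (283, -14), (286, 21), (297, -16), (300, 15), (324, -14), (327, 12), (347, 6)]
A 110 [(27, -10), (98, 41), (115, -9), (121, -7), (127, -11), (132, 32), (136, -23), (139, 29), (156, -6), (162, -10), (167, -12), (171, 8), (180, 30), (197, -6), (203, -10), (207, -14), (210, 6), (217, 8), (221, 19), (246, -14), (249, 8), (257, 15), (262, 11), (285, -15), (289, 21), (298, -21), (301, 19), (324, -13), (328, 14), (427, -21), (431, -18)]
A 150 [(107, 42), (123, -7), (129, -8), (135, -12), (139, 34), 
[... 781 characters left out ...]
 (332, 19), (358, -18), (374, 16), (400, -22), (408, 8), (412, -10), (415, 14), (440, -9), (443, 8)]
B 110 [(97, 51), (129, -34), (135, -9), (199, 12), (209, -11), (212, 39), (229, -6), (238, -12), (249, 21), (254, 12), (277, -14), (282, 21), (290, -10), (294, 13), (316, -13), (319, 15), (325, -21), (332, 18), (357, -19), (372, 16), (397, -21), (404, 6), (408, -8), (412, 15), (435, -9), (438, 7)]
B 150 [(106, 45), (136, -33), (142, -11), (204, 11), (213, -11), (216, 36), (233, -6), (241, -13), (253, 16), (256, 14), (279, -15), (283, 19), (292, -11), (295, 13), (316, -13), (320, 13), (324, -23), (332, 16), (342, 6), (356, -20), (371, 16), (374, 14), (395, -23), (409, 16), (417, 9), (431, -9)]
```

```bash
cat > cyl.py <<'E'
from h import *
def planeang(c,u,v,D):
    o,d=ray(c,u,v); Y=np.cross([0,0,1.],D)   # lift y
    return np.array([o@Y,o[2]]), np.arctan2(d@Y,-d[2])
def isect(p,a,q,b):
    A=np.array([[np.sin(a),-np.sin(b)],[-np.cos(a),np.cos(b)]]); s=np.linalg.solve(A,q-p)
    return p+s[0]*np.array([np.sin(a),-np.cos(a)])
E
python3 - <<'E'
from cyl import *
import pickle
c={n:pickle.load(open(f"w{n}.pkl","rb"))[0] for n in"AB"}
# direction from deck white edge/rollers in B, z assumed
p=onz(c['B'],201,10,105);q=onz(c['B'],216,150,105);d1=p-q
p=onz(c['B'],374.5-0,60,105);q=onz(c['B'],371.5,125,105)
D=d1/np.linalg.norm(d1);print("dir deg",np.degrees(np.arctan2(D[1],D[0])))
d2=onz(c['B'],110,10,180)-onz(c['B'],136,150,180);print(np.degrees(np.arctan2(d2[1],d2[0])))
A=[(88,121),(130.5,161.5),(173,202.5),(216,243.5),(258,284.5),(299,325.5)]
B=[(207,236),(248.5,276),(291,316.5),(332,358),(374,400.5),(415,441.5)]
for ang in(-13.4,-14.5):
  D=np.array([np.cos(np.radians(ang)),np.sin(np.radians(ang)),0])
  for a,b in zip(A,B):
    P,a1=planeang(c['A'],a[0],60,D);_,a2=planeang(c['A'],a[1],60,D)
    Q,b1=planeang(c['B'],b[0],60,D);_,b2=planeang(c['B'],b[1],60,D)
    X=isect(P,(a1+a2)/2,Q,(b1+b2)/2)
    print(X.round(1),"top",(X[1]+15).round(1),"diam",2*np.linalg.norm(X-P)*np.sin((a2-a1)/2),2*np.linalg.norm(X-Q)*np.sin((b2-b1)/2))
E
```

```text
dir deg -13.416121784752612
-13.20696998569817
[-93.  77.] top 92.0 diam -28.01854937447195 -28.63569931754026
[-134.9   76. ] top 91.0 diam -28.038374623293205 -28.0824337421215
[-177.9   76.3] top 91.3 diam -28.115093228638248 -26.433715095525926
[-220.8   74.8] top 89.8 diam -27.460301788886543 -27.0224250309683
[-264.3   77.5] top 92.5 diam -27.00069327811411 -26.811563125611105
[-306.5   77.7] top 92.7 diam -27.300966579915137 -25.907201276189607
[-81.3  77.3] top 92.3 diam -27.957625225364886 -28.590658052432747
[-123.1   76.3] top 91.3 diam -27.98041112530757 -28.046754817825565
[-166.2   76.5] top 91.5 diam -28.061956502758303 -26.409592745512672
[-209.    75.1] top 90.1 diam -27.415296809812645 -27.007748552562994
[-252.4   77.7] top 92.7 diam -26.964930305451496 -26.80654738808354
[-294.7   77.9] top 92.9 diam -27.274518884593324 -25.909965009703345
```

>>> move_arm([
  [60,[0,0,0.8],[0,0,0.95]],
  [60,[0,0,0.8],[0,0,0.95]],
  [60,[0,0,0.8],[0,0,0.95]],
  [60,[0,0,0.8],[0,0,0.95]],
  [60,[0,0,0.8],[0,0,0.95]],
  [60,[0,0,0.8],[0,0,0.95]],
  [60,[0.35,0.94,0],[0,0,0.95]],
  [60,[0.35,0.94,0],[0,0,0.95]],
  [60,[0.35,0.94,0],[0,0,0.95]],
  [60,[0.35,0.94,0],[0,0,0.95]],
  [60,[0.35,0.94,0],[0,0,0.95]],
  [60,[0.35,0.94,0],[0,0,0.95]],
  [60,[0.35,0.94,0],[0,0,0.95]],
  [60,[0.35,0.94,0],[0,0,0.95]],
  [60,[0.35,0.94,0],[0,0,0.95]],
  [60,[0.35,0.94,0],[0,0,0.95]],
  [60,[0.35,0.94,0],[0,0,0.95]],
  [60,[0.35,0.94,0],[0,0,0.95]],
])

```text
time_s: 3.37
ee_pos: [531.8, -20.1, 358.9]
ee_rot: [180.0, 0.0, 54.4]
force: [0.5, -0.5, -0.1]
gripper_width: 59.7
gripper_force: 0.0
```

>>> move_arm([
  [60,[0.35,0.94,0],[0,0,0.95]],
  [60,[0.35,0.94,0],[0,0,0.95]],
  [60,[0.35,0.94,0],[0,0,0.95]],
  [60,[0.35,0.94,0],[0,0,0.95]],
  [60,[0.35,0.94,0],[0,0,0.95]],
  [60,[0.35,0.94,0],[0,0,0.95]],
  [60,[0.35,0.94,0],[0,0,0.95]],
  [60,[0.35,0.94,0],[0,0,0.95]],
  [60,[0.35,0.94,0],[0,0,0.95]],
  [60,[0.35,0.94,0],[0,0,0.95]],
  [60,[0.35,0.94,0],[0,0,0.95]],
  [60,[0.35,0.92,-0.5],[0,0,0.95]],
  [60,[0,0,-1],[0,0,0]],
  [60,[0,0,-1],[0,0,0]],
  [60,[0,0,-1],[0,0,0]],
  [60,[0,0,-1],[0,0,0]],
  [60,[0,0,0],[0,0,0]],
  [60,[0,0,0],[0,0,0]],
])

```text
time_s: 4.87
ee_pos: [636.5, 260.4, 245.1]
ee_rot: [-179.8, 0.1, 99.8]
force: [0.0, 0.1, -0.4]
gripper_width: 60.3
gripper_force: 0.0
```

```bash
python3 snap.py wP; python3 - <<'E'
from h import *
cv2.imwrite("pics/top1.png",grab_frame("top")); s=state(); print(s['ee_pos'],s['ee_rot'],s['force'])
import pickle
c,im=pickle.load(open("wP.pkl","rb")); print(proj(c,[[634.5,260.5,160],[616,182.3,120]]))
E
```

```text
[637.29350954 261.02079079 247.16875797] 4.9167
[637.61393958 261.45152382 248.33398343] [ 1.79815432e+02 -2.59562770e-02  9.98566813e+01] [-0.28036212 -0.57230401  0.10078369]
[[319.11307425 200.35465033]
 [290.81203095 254.10494219]]
```

View pics/wP.png

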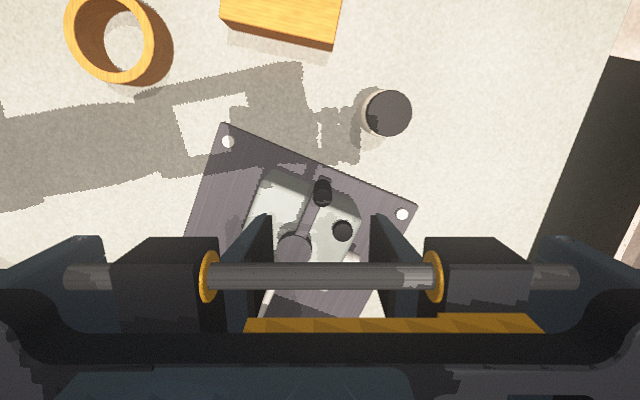

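The wrist view shows the post top at about (322,184) and the hub at about (294,245), with the post centred between the fingers.

```bash
python3 - <<'E'
from h import *
import pickle
c,im=pickle.load(open("wP.pkl","rb")); print(onz(c,322,184,160),onz(c,294,245,120))
E
```

```text
[634.44229348 275.93160647 160.        ] [617.84412121 193.73229322 120.        ]
```

The post top face is at the lower end of the blob, about (322,199), which agrees with the top camera's (634.5,260.5). Going down to grip it.

>>> move_arm([
  [50,[-0.03,0,-0.96],[0,0,0]],
  [50,[-0.03,0,-0.96],[0,0,0]],
  [50,[0,0,-0.96],[0,0,0]],
  [50,[0,0,-0.96],[0,0,0]],
  [50,[0,0,-0.96],[0,0,0]],
  [50,[0,0,0],[0,0,0]],
  [14,[0,0,0],[0,0,0]],
  [14,[0,0,0],[0,0,0]],
  [14,[0,0,0],[0,0,0]],
  [14,[0,0,0],[0,0,0]],
  [14,[0,0,0],[0,0,0]],
  [14,[0,0,0],[0,0,0]],
], grip_force=12)

```text
time_s: 5.97
ee_pos: [636.2, 262.8, 128.2]
ee_rot: [179.7, -0.1, 99.9]
force: [1.3, 0.6, 2.7]
gripper_width: 17.1
gripper_force: 12.0
```

```bash
cat > ht.py <<'E'
# deck drop from top camera by template of tote/deck corners vs first frame (top0.png, deck top z=180)
from h import *
c=camera_info("top"); ref=cv2.imread("pics/top0.png",0)
F=[((452,127),280),((434,246),280)]  # tote rim corners on roller side
def drop(im):
    g=cv2.cvtColor(im,cv2.COLOR_BGR2GRAY); out=[]
    for (u,v),z in F:
        p0=np.array([[[u-4,v]]],np.float32) if False else np.array([[[u,v]]],np.float32)
        p1,st,e=cv2.calcOpticalFlowPyrLK(ref,g,p0,None,winSize=(15,15),maxLevel=2)
        P=onz(c,u,v,z); hs=np.arange(0,130,.5)
        q=proj(c,np.array([[P[0],P[1],z-h] for h in hs])); q=q-q[0]+p0[0,0]
        d=np.linalg.norm(q-p1[0,0],axis=1); i=d.argmin(); out+=[hs[i].item(),round(d[i].item(),2)]
    return out
if __name__=="__main__":
    im=grab_frame("top"); s=state()
    print(s['time_s'],"drop,resid",drop(im),"pos",np.round(s['ee_pos'],1),"F",np.round(s['force'],1),"w",round(s['gripper_width'],1),s['gripper_force'])
E
python3 ht.py;python3 - <<'E'
import cv2; cv2.imwrite('pics/x.png',0) if 0 else None
from ht import *
im=grab_frame("top"); cv2.imwrite("pics/top2.png",im)
E
```

```text
6.0167 drop,resid [1.0, 0.06, 0.0, 0.13] pos [636.1 262.8 128.2] F [2.9 1.1 4.4] w 17.4 12.002673894166946
```

View pics/top2.png

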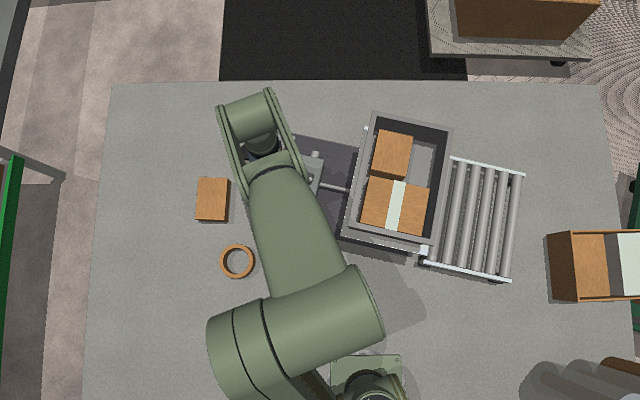

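The top view shows the arm at the valve, with the tote and rollers in clear view. Opening gently now.

>>> move_arm([
  [14,[-0.2,0.03,0],[0,0,0]],
  [14,[-0.2,0.025,0],[0,0,0]],
  [14,[-0.2,0.02,0],[0,0,0]],
  [14,[-0.2,0.01,0],[0,0,0]],
  [14,[0,0,0],[0,0,0]],
  [14,[0,0,0],[0,0,0]],
  [14,[0,0,0],[0,0,0]],
  [14,[0,0,0],[0,0,0]],
], grip_force=20)

```text
time_s: 6.73
ee_pos: [616.4, 266.7, 128.2]
ee_rot: [179.6, -0.2, 100.0]
force: [2.7, 6.9, 3.5]
gripper_width: 17.3
gripper_force: 20.0
```

```bash
python3 ht.py
```

```text
6.7833 drop,resid [1.0, 0.06, 0.0, 0.12] pos [616.4 266.7 128.1] F [3.1 5.7 4. ] w 17.8 19.994390308856964
```

>>> move_arm([
  [14,[-0.08,-0.004,0],[0,0,0]],
  [14,[-0.08,-0.003,0],[0,0,0]],
  [14,[0,0,0],[0,0,0]],
  [14,[0,0,0],[0,0,0]],
  [14,[0,0,0],[0,0,0]],
  [14,[0,0,0],[0,0,0]],
  [14,[0,0,0],[0,0,0]],
  [14,[0,0,0],[0,0,0]],
  [14,[0,0,0],[0,0,0]],
  [14,[0,0,0],[0,0,0]],
])

```text
time_s: 7.62
ee_pos: [613.1, 266.9, 128.2]
ee_rot: [179.5, -0.3, 100.0]
force: [4.5, 7.1, 3.4]
gripper_width: 17.5
gripper_force: 20.0
```

```bash
python3 ht.py
```

```text
7.6667 drop,resid [1.0, 0.05, 0.0, 0.11] pos [613.1 266.9 128.2] F [3.6 7.1 3. ] w 17.4 19.99540686607361
```

>>> move_arm([
  [14,[-0.08,-0.008,0],[0,0,0]],
  [14,[-0.08,-0.008,0],[0,0,0]],
  [14,[0,0,0],[0,0,0]],
  [14,[0,0,0],[0,0,0]],
  [14,[0,0,0],[0,0,0]],
  [14,[0,0,0],[0,0,0]],
  [14,[0,0,0],[0,0,0]],
  [14,[0,0,0],[0,0,0]],
  [14,[0,0,0],[0,0,0]],
])

```text
time_s: 8.42
ee_pos: [609.0, 267.0, 128.2]
ee_rot: [179.5, -0.3, 100.0]
force: [4.8, 7.6, 2.5]
gripper_width: 17.8
gripper_force: 20.0
```

```bash
python3 ht.py
```

```text
8.4667 drop,resid [1.0, 0.06, 0.0, 0.11] pos [609.  267.  128.2] F [4.8 8.5 3.3] w 17.8 19.995039403438568
```

>>> move_arm([
  [14,[-0.08,-0.012,0],[0,0,0]],
  [14,[-0.08,-0.012,0],[0,0,0]],
  [14,[0,0,0],[0,0,0]],
  [14,[0,0,0],[0,0,0]],
  [14,[0,0,0],[0,0,0]],
  [14,[0,0,0],[0,0,0]],
  [14,[0,0,0],[0,0,0]],
  [14,[0,0,0],[0,0,0]],
  [14,[0,0,0],[0,0,0]],
])

```text
time_s: 9.22
ee_pos: [604.8, 266.7, 128.2]
ee_rot: [179.6, -0.3, 100.0]
force: [3.8, 9.0, 3.1]
gripper_width: 17.8
gripper_force: 20.0
```

```bash
python3 ht.py
```

```text
9.2667 drop,resid [1.0, 0.03, 0.0, 0.11] pos [604.8 266.7 128.2] F [4.2 8.6 2.1] w 17.6 19.992665648460388
```

>>> move_arm([
  [14,[-0.08,0,0],[0,0,0]],
  [14,[-0.08,0,0],[0,0,0]],
  [14,[0,0,0],[0,0,0]],
  [14,[0,0,0],[0,0,0]],
  [14,[0,0,0],[0,0,0]],
  [14,[0,0,0],[0,0,0]],
  [14,[0,0,0],[0,0,0]],
  [14,[0,0,0],[0,0,0]],
  [14,[0,0,0],[0,0,0]],
])

```text
time_s: 10.02
ee_pos: [600.8, 266.4, 128.2]
ee_rot: [179.6, -0.3, 100.0]
force: [3.4, 8.2, 2.4]
gripper_width: 17.6
gripper_force: 20.0
```

```bash
python3 ht.py
```

```text
10.0667 drop,resid [1.0, 0.02, 0.0, 0.11] pos [600.8 266.4 128.2] F [4.3 8.3 3.8] w 17.4 19.995027780532837
```

>>> move_arm([
  [14,[-0.08,-0.01,0],[0,0,0]],
  [14,[-0.08,-0.01,0],[0,0,0]],
  [14,[0,0,0],[0,0,0]],
  [14,[0,0,0],[0,0,0]],
  [14,[0,0,0],[0,0,0]],
  [14,[0,0,0],[0,0,0]],
  [14,[0,0,0],[0,0,0]],
  [14,[0,0,0],[0,0,0]],
  [14,[0,0,0],[0,0,0]],
])

```text
time_s: 10.82
ee_pos: [596.8, 265.7, 128.2]
ee_rot: [179.6, -0.3, 99.9]
force: [4.2, 7.4, 3.6]
gripper_width: 17.3
gripper_force: 20.0
```

```bash
python3 ht.py
```

```text
10.8667 drop,resid [1.0, 0.03, 0.0, 0.1] pos [596.8 265.8 128.2] F [3.9 8.9 3.2] w 17.7 19.9950510263443
```

>>> move_arm([
  [14,[-0.08,-0.016,0],[0,0,0]],
  [14,[-0.08,-0.016,0],[0,0,0]],
  [14,[0,0,0],[0,0,0]],
  [14,[0,0,0],[0,0,0]],
  [14,[0,0,0],[0,0,0]],
  [14,[0,0,0],[0,0,0]],
  [14,[0,0,0],[0,0,0]],
  [14,[0,0,0],[0,0,0]],
  [14,[0,0,0],[0,0,0]],
])

```text
time_s: 11.62
ee_pos: [592.7, 264.9, 128.2]
ee_rot: [179.6, -0.3, 100.0]
force: [3.3, 8.4, 3.5]
gripper_width: 17.6
gripper_force: 20.0
```

```bash
python3 ht.py
```

```text
11.6667 drop,resid [5.0, 0.03, 2.5, 0.25] pos [592.7 264.9 128.2] F [3.9 8.9 4.1] w 17.6 19.995926320552826
```

>>> move_arm([
  [14,[-0.075,-0.02,0],[0,0,0]],
  [14,[-0.075,-0.02,0],[0,0,0]],
  [14,[0,0,0],[0,0,0]],
  [14,[0,0,0],[0,0,0]],
  [14,[0,0,0],[0,0,0]],
  [14,[0,0,0],[0,0,0]],
  [14,[0,0,0],[0,0,0]],
  [14,[0,0,0],[0,0,0]],
  [14,[0,0,0],[0,0,0]],
])

```text
time_s: 12.42
ee_pos: [588.8, 263.9, 128.2]
ee_rot: [179.6, -0.3, 99.9]
force: [4.7, 8.3, 3.3]
gripper_width: 17.4
gripper_force: 20.0
```

```bash
python3 ht.py
```

```text
12.4667 drop,resid [14.5, 0.03, 9.0, 0.49] pos [588.8 263.9 128.2] F [2.6 8.4 3.2] w 17.7 19.994916021823883
```

>>> move_arm([
  [14,[0,0,0],[0,0,0]],
  [14,[0,0,0],[0,0,0]],
  [14,[0,0,0],[0,0,0]],
  [14,[0,0,0],[0,0,0]],
  [14,[0,0,0],[0,0,0]],
  [14,[0,0,0],[0,0,0]],
  [14,[0,0,0],[0,0,0]],
  [14,[0,0,0],[0,0,0]],
  [14,[0,0,0],[0,0,0]],
  [14,[0,0,0],[0,0,0]],
  [14,[0,0,0],[0,0,0]],
  [14,[0,0,0],[0,0,0]],
])

```text
time_s: 13.47
ee_pos: [588.8, 263.9, 128.2]
ee_rot: [179.6, -0.3, 99.9]
force: [3.3, 8.5, 3.1]
gripper_width: 17.6
gripper_force: 20.0
```

```bash
python3 - <<'E'
from ht import *
im=grab_frame("top"); cv2.imwrite("pics/top3.png",im); print(state()['time_s'],drop(im))
g=cv2.cvtColor(im,cv2.COLOR_BGR2GRAY)
m=np.zeros_like(ref); cv2.fillConvexPoly(m,np.array([[375,110],[455,125],[440,248],[350,235]]),255)
p=cv2.goodFeaturesToTrack(ref,60,0.02,5,mask=m)
q,s,e=cv2.calcOpticalFlowPyrLK(ref,g,p,None,winSize=(13,13),maxLevel=2)
for z in(280,250,230):
  J=[];F=[]
  for a,b,k in zip(p[:,0],q[:,0],s[:,0]):
    if not k: continue
    P=onz(c,*a,z); r=proj(c,[P,P-[0,0,10]]); J.append((r[1]-r[0])/10);F.append(b-a)
  J=np.array(J);F=np.array(F); h=(J*F).sum(1)/(J*J).sum(1); res=np.linalg.norm(F-h[:,None]*J,axis=1)
  print(z,np.round(np.percentile(h,[10,25,50,75,90]),1))
ok=res<.6
for a,hh,rr in zip(p[:,0],h,res): print(a.astype(int),round(hh,1),round(rr,2),end="; ")
E
```

```text
13.5167 [28.5, 0.05, 18.5, 1.33]
280 [11.2 17.9 25.6 26.4 28.7]
250 [11.6 18.5 26.5 27.4 29.7]
230 [11.8 18.9 27.1 28.  30.4]
[394 181] 28.4 0.04; [380 130] 27.3 0.08; [427 246] 25.2 0.33; [359 222] 26.7 0.03; [429 238] 29.2 0.16; [421 236] 27.6 0.08; [419 245] 28.0 0.13; [372 168] 28.0 0.1; [396 230] 27.8 0.05; [377 116] 30.1 0.11; [450 156] 10.4 2.26; [404 177] 27.9 0.11; [447 132] 30.6 0.01; [412 137] 26.9 0.09; [375 136] 27.3 0.05; [368 177] 27.7 0.05; [404 183] 28.0 0.03; [428 189] 27.3 0.05; [386 228] 29.4 0.09; [432 149] 26.3 0.22; [433 245] 20.0 1.37; [413 143] 26.1 0.07; [368 165] 27.8 0.08; [363 185] 27.8 0.07; [360 198] 18.4 0.34; [388 207] -94.7 8.52; [399 218] 18.3 0.74; [357 232] 25.5 0.53; [435 145] 25.8 0.12; [403 197] 29.7 0.37; [386 217] 30.4 0.16; [425 213] 25.9 0.33; [430 161] 15.9 1.01; [372 150] 12.0 0.47; [358 208] 13.5 0.45; [374 141] 28.7 0.01; [412 235] 33.8 0.39; [423 224] 25.8 0.26; [379 227] 32.1 0.36; [401 232] 27.8 0.01; [386 130] 27.2 0.03; [375 130] 26.9 0.05; [358 213] 12.5 0.42; [370 155] 12.9 0.41; [426 207] 24.9 0.46; [363 209] 13.4 0.4; [447 194] -161.7 27.28; [374 225] 42.4 1.51; [367 170] 27.3 0.09; [407 233] 34.6 0.49; [365 199] -143.6 4.96; [401 210] 26.7 0.11; [356 218] 27.5 0.12; [399 175] 27.6 0.06; [373 232] 40.4 0.98; [422 146] 21.9 1.46; [427 180] 19.1 0.75; [409 157] 12.3 1.19; [430 166] 1.4 2.47; [364 204] -26.7 1.68;
```

>>> move_arm([
  [14,[0,0,0],[0,0,0]],
  [14,[0,0,0],[0,0,0]],
  [14,[0,0,0],[0,0,0]],
  [14,[0,0,0],[0,0,0]],
  [14,[0,0,0],[0,0,0]],
  [14,[0,0,0],[0,0,0]],
  [14,[0,0,0],[0,0,0]],
  [14,[0,0,0],[0,0,0]],
  [14,[0,0,0],[0,0,0]],
  [14,[0,0,0],[0,0,0]],
  [14,[0,0,0],[0,0,0]],
  [14,[0,0,0],[0,0,0]],
  [14,[0,0,0],[0,0,0]],
  [14,[0,0,0],[0,0,0]],
  [14,[0,0,0],[0,0,0]],
  [14,[0,0,0],[0,0,0]],
  [14,[0,0,0],[0,0,0]],
  [14,[0,0,0],[0,0,0]],
  [14,[0,0,0],[0,0,0]],
  [14,[0,0,0],[0,0,0]],
])

```text
time_s: 15.18
ee_pos: [588.8, 263.9, 128.2]
ee_rot: [179.6, -0.3, 99.9]
force: [3.3, 7.9, 3.2]
gripper_width: 17.5
gripper_force: 20.0
```

```bash
cat > ht2.py <<'E'
from ht import *
def drop2(im):
    g=cv2.cvtColor(im,cv2.COLOR_BGR2GRAY)
    rg=np.array([(452,127),(447,132),(377,116),(375,130),(429,238),(421,236),(419,245)],float)
    q,s,e=cv2.calcOpticalFlowPyrLK(ref,g,rg.astype(np.float32)[:,None],None,winSize=(15,15),maxLevel=2)
    o=[]
    for a,b in zip(rg,q[:,0]):
        P=onz(c,*a,280.); hs=np.arange(0,130,.5); r=proj(c,[P-[0,0,h] for h in hs]); r=r-r[0]+a
        d=np.linalg.norm(r-b,axis=1); i=d.argmin()
        if d[i]<.4:o.append(hs[i].item())
    return np.median(o),o
if __name__=="__main__":
    im=grab_frame("top"); cv2.imwrite("pics/last.png",im); s=state(); print(s['time_s'],drop2(im),np.round(s['ee_pos'],1),np.round(s['force'],1))
E
python3 ht2.py; python3 -c "
from ht2 import *
print(drop2(cv2.imread('pics/top3.png')))"
```

```text
15.2333 (np.float64(47.0), [49.5, 51.0, 50.5, 47.0, 46.5, 47.0, 46.5]) [588.8 263.9 128.2] [3.  8.  3.6]
(np.float64(27.0), [28.5, 29.5, 29.0, 26.0, 27.0, 26.5, 25.5])
```

>>> move_arm([
  [14,[0,0,0],[0,0,0]],
  [14,[0,0,0],[0,0,0]],
  [14,[0,0,0],[0,0,0]],
  [14,[0,0,0],[0,0,0]],
  [14,[0,0,0],[0,0,0]],
  [14,[0,0,0],[0,0,0]],
  [14,[0,0,0],[0,0,0]],
  [14,[0,0,0],[0,0,0]],
  [14,[0,0,0],[0,0,0]],
  [14,[0,0,0],[0,0,0]],
  [14,[0,0,0],[0,0,0]],
  [14,[0,0,0],[0,0,0]],
  [14,[0,0,0],[0,0,0]],
  [14,[0,0,0],[0,0,0]],
  [14,[0,0,0],[0,0,0]],
  [14,[0,0,0],[0,0,0]],
  [14,[0,0,0],[0,0,0]],
  [14,[0,0,0],[0,0,0]],
  [14,[0,0,0],[0,0,0]],
  [14,[0,0,0],[0,0,0]],
])

```text
time_s: 16.9
ee_pos: [588.8, 263.9, 128.2]
ee_rot: [179.6, -0.3, 99.9]
force: [3.3, 8.8, 3.0]
gripper_width: 17.4
gripper_force: 20.0
```

>>> move_arm([
  [14,[0.15,0.04,0],[0,0,0]],
  [14,[0.16,0.032,0],[0,0,0]],
  [14,[0.16,0.02,0],[0,0,0]],
  [14,[0,0,0],[0,0,0]],
  [14,[0,0,0],[0,0,0]],
  [14,[0,0,0],[0,0,0]],
  [14,[0,0,0],[0,0,0]],
  [14,[0,0,0],[0,0,0]],
])

```text
time_s: 17.57
ee_pos: [594.2, 265.7, 127.8]
ee_rot: [-179.6, -0.3, 99.8]
force: [-10.7, 7.4, 9.4]
gripper_width: 17.6
gripper_force: 20.0
```

```bash
python3 ht2.py
```

```text
17.6167 (np.float64(70.0), [72.0, 74.5, 73.5, 68.0, 69.5, 70.0, 68.5]) [594.2 265.7 127.8] [-9.6  6.3 10.9]
```

>>> move_arm([
  [14,[0,0,0],[0,0,0]],
  [14,[0,0,0],[0,0,0]],
  [14,[0,0,0],[0,0,0]],
])

```text
time_s: 17.87
ee_pos: [594.2, 265.7, 127.8]
ee_rot: [-179.6, -0.3, 99.8]
force: [-10.9, 7.7, 9.9]
gripper_width: 17.4
gripper_force: 20.0
```

```bash
python3 ht2.py; python3 ht.py
```

```text
17.9167 (np.float64(70.0), [72.0, 74.5, 73.5, 68.0, 69.5, 70.0, 68.5]) [594.2 265.7 127.8] [-10.8   7.    9.8]
17.9667 drop,resid [72.0, 0.14, 14.5, 0.19] pos [594.2 265.7 127.8] F [-10.9   7.3  10.1] w 17.2 20.01069277524948
```

>>> move_arm([
  [50,[0,0,0],[0,0,0]],
  [50,[0,0,0],[0,0,0]],
  [50,[0,0,0],[0,0,0]],
  [50,[0,0,0.6],[0,0,0]],
  [50,[0,0,0.8],[0,0,0]],
  [50,[0,0,1],[0,0,-0.95]],
  [50,[0,0,1],[0,0,-1]],
  [50,[0,0,1],[0,0,-1]],
  [50,[0,0,1],[0,0,-1]],
  [50,[-0.4,-0.9,1],[0,0,-1]],
  [50,[-0.4,-0.9,1],[0,0,-1]],
  [50,[-0.4,-0.9,0.8],[0,0,-1]],
  [50,[-0.4,-0.9,0.8],[0,0,-1]],
  [50,[-0.4,-0.9,0],[0,0,-1]],
  [50,[-0.4,-0.9,0],[0,0,-1]],
  [50,[-0.4,-0.9,0],[0,0,-1]],
  [50,[-0.4,-0.9,0],[0,0,-1]],
  [50,[-0.4,-0.9,0],[0,0,-1]],
  [50,[-0.4,-0.9,0],[0,0,-1]],
  [50,[-0.4,-0.9,0],[0,0,-1]],
])

```text
time_s: 19.63
ee_pos: [487.8, 14.0, 351.1]
ee_rot: [-180.0, 0.1, 39.9]
force: [-0.1, 0.1, 0.8]
gripper_width: 50.3
gripper_force: 0.0
```

>>> move_arm([
  [50,[-0.4,-0.9,0],[0,0,-1]],
  [50,[-0.4,-0.9,0],[0,0,-1]],
  [50,[-0.4,-0.9,0],[0,0,-1]],
  [50,[-0.4,-0.9,0],[0,0,-1]],
  [50,[-0.4,-0.9,0],[0,0,-1]],
  [50,[-0.4,-0.9,0],[0,0,-1]],
  [50,[-0.4,-0.9,0],[0,0,-1]],
  [50,[-0.3,-0.9,0],[0,0,-1]],
  [50,[0,0,-0.8],[0,0,-1]],
  [50,[0,0,-0.9],[0,0,-1]],
  [50,[0,0,-0.9],[0,0,-1]],
  [50,[0,0,-0.9],[0,0,-1]],
  [50,[0,0,-0.9],[0,0,-1]],
  [50,[0,0,0],[0,0,-0.5]],
  [50,[0,0,0],[0,0,0]],
  [50,[0,0,0],[0,0,0]],
])

```text
time_s: 20.97
ee_pos: [411.2, -164.9, 241.5]
ee_rot: [180.0, 0.0, -13.8]
force: [-0.0, -0.4, 0.0]
gripper_width: 50.1
gripper_force: 0.0
```

```bash
python3 snap.py wD; python3 ht2.py
```

```text
[ 411.44678957 -164.9258244   241.89505432] 21.0167
21.0667 (np.float64(73.25), [72.5, 75.0, 74.0, 67.5]) [ 411.6 -164.9  242.1] [-0.5 -0.3  0.7]
```

>>> move_arm([
  [50,[0.2,-0.95,0],[0,0,0]],
  [50,[0.2,-0.95,0],[0,0,0]],
  [50,[0.2,-0.95,0],[0,0,0]],
  [50,[0.2,-0.95,0],[0,0,0]],
  [50,[0.2,-0.95,0],[0,0,0]],
  [50,[0,0,0],[0,0,0]],
  [50,[0,0,0],[0,0,0]],
  [50,[0,0,0],[0,0,0]],
])

```text
time_s: 21.73
ee_pos: [436.0, -282.9, 241.7]
ee_rot: [-180.0, -0.0, -13.9]
force: [0.3, 0.2, -0.2]
gripper_width: 50.1
gripper_force: 0.0
```

```bash
python3 snap.py wC; python3 -c "
import cv2,numpy as np
a,b=cv2.imread('pics/wD.png')[:260],cv2.imread('pics/wC.png')[:260]
cv2.imwrite('pics/DC.png',np.vstack([a,b]))"
```

```text
[ 436.01362433 -282.60677181  241.77855816] 21.7833
```

View pics/DC.png

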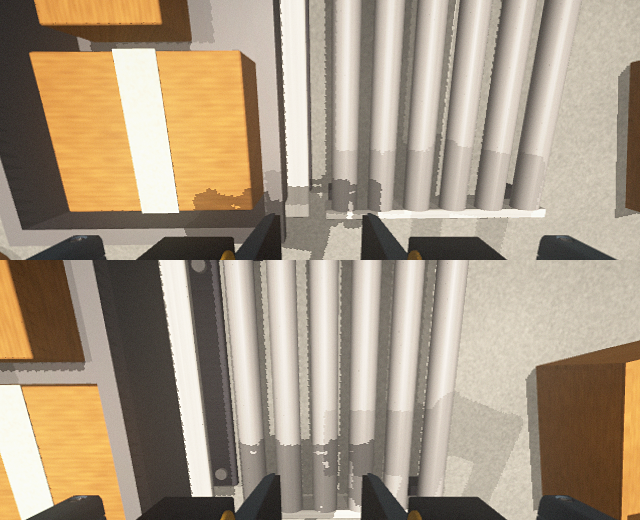

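In view D (upper) the deck's white edge strip is at x≈285–310 and the first roller at x≈335–360. In view C (lower) the strip is at x≈165–210 and the first roller at x≈227–262.

```bash
python3 - <<'E'
from h import *
import pickle
from scipy.signal import find_peaks
for n in "DC":
    c,im=pickle.load(open(f"w{n}.pkl","rb")); g=cv2.GaussianBlur(im,(0,0),.8).astype(float).mean(2)
    for r in (60,100,140):
        d=np.gradient(g[r,:]); o=[]
        for s in(1,-1):
            o+=[(int(q),int(d[q])) for q in find_peaks(s*d,height=7)[0] if (260 if n=="D" else 150)<q<600]
        print(n,r,sorted(o))
    r=100;a=265 if n=="D" else 160
    print(g[r,a:a+110].astype(int).tolist())
E
```

```text
D 60 [(275, -42), (282, 60), (306, -47), (310, 32), (325, -19), (335, 19), (359, -20), (375, 16), (384, 7), (401, -24), (408, 7), (412, -12), (416, 15), (427, 7), (442, -20), (449, 24), (453, -30), (458, 12), (469, 7), (482, -9), (493, -30), (498, 10), (509, 7), (517, -7), (525, -11), (533, -31), (537, 7), (540, 9), (546, 8), (552, 8), (560, -7)]
D 100 [(277, -41), (284, 55), (307, -45), (311, 30), (325, -24), (334, 20), (358, -18), (373, 16), (398, -22), (405, 7), (409, -9), (413, 14), (423, 8), (438, -20), (444, 23), (448, -24), (452, 12), (462, 7), (478, -10), (487, -32), (494, 10), (503, 7), (518, -9), (527, -26), (535, 9), (545, 7)]
D 140 [(279, -43), (285, 62), (307, -43), (311, 31), (325, -19), (336, 18), (357, -20), (371, 16), (396, -23), (410, 14), (435, -25), (440, 20), (444, -28), (448, 12), (453, 13), (472, -11), (482, -32), (486, 11), (489, 10), (512, -12), (519, -30), (527, 10), (533, 7)]
[195, 195, 195, 194, 194, 195, 195, 196, 196, 197, 197, 188, 150, 106, 83, 78, 76, 82, 111, 168, 222, 242, 242, 240, 238, 238, 240, 240, 241, 240, 240, 239, 238, 239, 240, 240, 240, 24
[... 1197 characters left out ...]
4), (296, -14), (300, 16), (308, -26), (312, 20), (335, -13), (339, -17), (351, 19), (375, -24), (389, 16), (414, -25), (417, 9), (424, -12), (428, 14), (451, -8), (527, -27), (537, -18)]
[63, 63, 64, 64, 66, 65, 64, 64, 66, 66, 67, 77, 116, 181, 231, 243, 241, 238, 238, 239, 240, 242, 242, 240, 239, 240, 240, 240, 241, 241, 241, 242, 242, 241, 235, 210, 159, 121, 102, 85, 75, 72, 72, 72, 72, 72, 73, 73, 73, 72, 73, 73, 74, 74, 74, 74, 75, 75, 74, 80, 97, 105, 106, 104, 97, 84, 72, 90, 147, 177, 176, 162, 166, 186, 202, 209, 215, 220, 224, 227, 229, 232, 235, 237, 238, 235, 230, 224, 218, 211, 204, 196, 189, 181, 171, 159, 148, 133, 116, 106, 108, 111, 114, 114, 113, 124, 158, 182, 189, 188]
```

```bash
python3 - <<'E'
from cyl import *
import pickle
c={n:pickle.load(open(f"w{n}.pkl","rb"))[0] for n in"DC"}
a=np.radians(-13.4);D=np.array([np.cos(a),np.sin(a),0])
for r,x,y in((60,306,191),(100,306.7,195.8),(140,307.2,200.8)):
    P,t=planeang(c['D'],x,r,D);Q,s=planeang(c['C'],y,r,D);print("deck edge",isect(P,t,Q,s).round(1))
E1=[(334,358.3),(373,398.3),(413,438),(452,477.5+5)]
E2=[(232.5,257.5),(273,296.5),(312,336),(352,376.3)]
for x,y in zip(E1[:3],E2):
    v=[planeang(c['D'],u,100,D) for u in x];w=[planeang(c['C'],u,100,D) for u in y]
    X=isect(v[0][0],(v[0][1]+v[1][1])/2,w[0][0],(w[0][1]+w[1][1])/2)
    print(X.round(1),X[1]+15,"diam",2*np.linalg.norm(X-v[0][0])*np.sin(v[1][1]-v[0][1])/2,2*np.linalg.norm(X-w[0][0])*np.sin(w[1][1]-w[0][1])/2)
    L=isect(v[0][0],v[0][1],w[0][0],w[0][1]);R=isect(v[1][0],v[1][1],w[1][0],w[1][1]);print("  L,R",L.round(1),R.round(1))
E
```

```text
deck edge [-51.4 107.5]
deck edge [-51.3 107.2]
deck edge [-51.  105.6]
[-92.5  77.5] 92.46375534469576 diam -26.094770006969533 -26.165106887768868
  L,R [-79.4  79.1] [-105.7   76.8]
[-135.2   76.5] 91.52769133814581 diam -26.73351465267619 -25.245749246553853
  L,R [-122.1   74.1] [-148.2   79.9]
[-177.7   78.2] 93.18012513565031 diam -25.410182927189755 -25.831014719094227
  L,R [-164.7   77.2] [-190.5   80.1]
```

Roller top is about 92 mm by both view pairs and the deck top is about 107 mm, so about 15 mm remains. Returning to the post.

>>> move_arm([
  [50,[0.275,0.952,1],[0,0,1]],
  [50,[0.275,0.952,1],[0,0,1]],
  [50,[0.275,0.952,0],[0,0,1]],
  [50,[0.275,0.952,0],[0,0,1]],
  [50,[0.275,0.952,0],[0,0,1]],
  [50,[0.275,0.952,0],[0,0,1]],
  [50,[0.275,0.952,0],[0,0,1]],
  [50,[0.275,0.952,0],[0,0,1]],
  [50,[0.275,0.952,0],[0,0,1]],
  [50,[0.275,0.952,0],[0,0,1]],
  [50,[0.275,0.952,0],[0,0,1]],
  [50,[0.275,0.952,0],[0,0,1]],
  [50,[0.275,0.952,0],[0,0,1]],
  [50,[0.275,0.952,0],[0,0,1]],
  [50,[0.275,0.952,0],[0,0,1]],
  [50,[0.275,0.952,0],[0,0,1]],
  [50,[0.275,0.952,0],[0,0,1]],
  [50,[0.275,0.952,0],[0,0,1]],
  [50,[0.275,0.952,0],[0,0,1]],
  [50,[0.275,0.952,0],[0,0,1]],
])

```text
time_s: 23.45
ee_pos: [572.8, 194.7, 292.0]
ee_rot: [180.0, -0.0, 66.4]
force: [0.4, -0.4, 0.9]
gripper_width: 50.2
gripper_force: 0.0
```

>>> move_arm([
  [50,[0.275,0.952,0],[0,0,1]],
  [50,[0.275,0.952,0],[0,0,1]],
  [50,[0.275,0.952,0],[0,0,1]],
  [50,[0,0,-0.6],[0,0,1]],
  [50,[0,0,-0.6],[0,0,1]],
  [50,[0,0,-0.6],[0,0,1]],
  [50,[0,0,-0.6],[0,0,1]],
  [50,[0,0,-0.6],[0,0,1]],
  [50,[0,0,-0.6],[0,0,0.5]],
  [50,[0,0,0],[0,0,0]],
  [50,[0,0,0],[0,0,0]],
  [50,[0,0,0],[0,0,0]],
])

```text
time_s: 24.45
ee_pos: [594.3, 264.8, 202.8]
ee_rot: [179.9, -0.0, 100.1]
force: [0.6, -0.5, 0.4]
gripper_width: 50.1
gripper_force: 0.0
```

>>> move_arm([
  [50,[0,0,-0.76],[0,0,0]],
  [50,[0,0,-0.76],[0,0,0]],
  [50,[0,0,-0.76],[0,0,0]],
  [50,[0,0,-0.76],[0,0,0]],
  [50,[0,0,0],[0,0,0]],
  [14,[0,0,0],[0,0,0]],
  [14,[0,0,0],[0,0,0]],
  [14,[0,0,0],[0,0,0]],
  [14,[0,0,0],[0,0,0]],
  [14,[0,0,0],[0,0,0]],
  [14,[0,0,0],[0,0,0]],
], grip_force=20)

```text
time_s: 25.37
ee_pos: [594.4, 264.3, 126.5]
ee_rot: [179.9, -0.0, 100.1]
force: [-1.6, 0.4, 3.1]
gripper_width: 17.7
gripper_force: 20.0
```

```bash
python3 ht2.py
```

```text
25.4167 (np.float64(70.0), [72.0, 74.5, 74.0, 68.0, 69.5, 70.0, 68.5]) [594.4 264.3 126.5] [-1.1 -1.   3.7]
```

>>> move_arm([
  [14,[-0.1,-0.02,0],[0,0,0]],
  [14,[-0.1,-0.02,0],[0,0,0]],
  [14,[0,0,0],[0,0,0]],
  [14,[0,0,0],[0,0,0]],
  [14,[0,0,0],[0,0,0]],
  [14,[0,0,0],[0,0,0]],
])

```text
time_s: 25.92
ee_pos: [591.5, 263.5, 126.5]
ee_rot: [179.7, -0.0, 100.2]
force: [5.2, 1.0, 1.7]
gripper_width: 17.5
gripper_force: 20.0
```

```bash
python3 ht2.py
```

```text
25.9667 (np.float64(71.0), [73.5, 76.0, 75.0, 69.5, 70.5, 71.0, 71.0]) [591.5 263.5 126.5] [4.6 0.4 1.9]
```

>>> move_arm([
  [14,[0,0,0],[0,0,0]],
  [14,[0,0,0],[0,0,0]],
  [14,[0,0,0],[0,0,0]],
  [14,[0,0,0],[0,0,0]],
  [14,[0,0,0],[0,0,0]],
  [14,[0,0,0],[0,0,0]],
  [14,[0,0,0],[0,0,0]],
  [14,[0,0,0],[0,0,0]],
  [14,[0,0,0],[0,0,0]],
  [14,[0,0,0],[0,0,0]],
])

```text
time_s: 26.8
ee_pos: [591.5, 263.5, 126.5]
ee_rot: [179.7, -0.0, 100.2]
force: [4.6, 0.7, 2.6]
gripper_width: 17.6
gripper_force: 20.0
```

```bash
python3 ht2.py
```

```text
26.85 (np.float64(77.0), [80.0, 82.5, 82.0, 73.0, 76.0, 77.0, 76.5]) [591.4 263.5 126.5] [5.7 0.2 2.1]
```

>>> move_arm([
  [14,[0,0,0],[0,0,0]],
  [14,[0,0,0],[0,0,0]],
  [14,[0,0,0],[0,0,0]],
  [14,[0,0,0],[0,0,0]],
  [14,[0,0,0],[0,0,0]],
  [14,[0,0,0],[0,0,0]],
  [14,[0,0,0],[0,0,0]],
  [14,[0,0,0],[0,0,0]],
  [14,[0.2,0.045,0],[0,0,0]],
  [14,[0.2,0.035,0],[0,0,0]],
  [14,[0.1,0.02,0],[0,0,0]],
  [14,[0,0,0],[0,0,0]],
  [14,[0,0,0],[0,0,0]],
  [14,[0,0,0],[0,0,0]],
  [14,[0,0,0],[0,0,0]],
  [14,[0,0,0],[0,0,0]],
])

```text
time_s: 28.18
ee_pos: [598.1, 266.0, 126.2]
ee_rot: [-179.6, -0.1, 100.1]
force: [-8.5, 1.4, 8.8]
gripper_width: 17.3
gripper_force: 20.0
```

```bash
python3 ht2.py
```

```text
28.2333 (np.float64(84.0), [85.5, 88.5, 88.0, 80.5, 82.5, 81.0]) [598.1 266.1 126.2] [-7.1  1.8 10.1]
```

>>> move_arm([
  [50,[0,0,0],[0,0,0]],
  [50,[0,0,0],[0,0,0]],
  [50,[0,0,0],[0,0,0]],
  [50,[0,0,0.6],[0,0,0]],
  [50,[0,0,1],[0,0,0]],
  [50,[0,0,1],[0,0,-1]],
  [50,[0,0,1],[0,0,-1]],
  [50,[-0.415,-0.958,1],[0,0,-1]],
  [50,[-0.415,-0.958,1],[0,0,-1]],
  [50,[-0.415,-0.958,1],[0,0,-1]],
  [50,[-0.415,-0.958,0],[0,0,-1]],
  [50,[-0.415,-0.958,0],[0,0,-1]],
  [50,[-0.415,-0.958,0],[0,0,-1]],
  [50,[-0.415,-0.958,0],[0,0,-1]],
  [50,[-0.415,-0.958,0],[0,0,-1]],
  [50,[-0.415,-0.958,0],[0,0,-1]],
  [50,[-0.415,-0.958,0],[0,0,-1]],
  [50,[-0.415,-0.958,0],[0,0,-1]],
  [50,[-0.415,-0.958,0],[0,0,-1]],
  [50,[-0.415,-0.958,0],[0,0,-1]],
])

```text
time_s: 29.9
ee_pos: [466.2, -46.9, 290.1]
ee_rot: [-180.0, 0.0, 39.9]
force: [0.1, -0.1, 0.2]
gripper_width: 50.1
gripper_force: 0.0
```

>>> move_arm([
  [50,[-0.415,-0.958,0],[0,0,-1]],
  [50,[-0.415,-0.958,0],[0,0,-1]],
  [50,[-0.415,-0.958,0],[0,0,-1]],
  [50,[-0.415,-0.958,0],[0,0,-1]],
  [50,[-0.415,-0.958,0],[0,0,-1]],
  [50,[0,0,-0.3],[0,0,-1]],
  [50,[0,0,-0.3],[0,0,-1]],
  [50,[0,0,-0.4],[0,0,-1]],
  [50,[0,0,-0.4],[0,0,-1]],
  [50,[0,0,-0.4],[0,0,-1]],
  [50,[0,0,-0.4],[0,0,-1]],
  [50,[0,0,0],[0,0,-1]],
  [50,[0,0,0],[0,0,-1]],
  [50,[0,0,0],[0,0,-0.5]],
  [50,[0,0,0],[0,0,0]],
  [50,[0,0,0],[0,0,0]],
  [50,[0,0,0],[0,0,0]],
])

```text
time_s: 31.32
ee_pos: [415.0, -165.6, 235.3]
ee_rot: [180.0, 0.0, -13.8]
force: [-0.7, -0.0, -0.4]
gripper_width: 50.1
gripper_force: 0.0
```

```bash
python3 snap.py wE; python3 ht2.py
```

```text
[ 415.01704239 -165.53134295  235.39379765] 31.3667
31.4167 (np.float64(87.25), [86.5, 89.5, 88.0, 80.0]) [ 415.  -165.5  235.4] [-0.9  0.6  0.1]
```

>>> move_arm([
  [50,[0.2,-0.95,0],[0,0,0]],
  [50,[0.2,-0.95,0],[0,0,0]],
  [50,[0.2,-0.95,0],[0,0,0]],
  [50,[0.2,-0.95,0],[0,0,0]],
  [50,[0.2,-0.95,0],[0,0,0]],
  [50,[0,0,0],[0,0,0]],
  [50,[0,0,0],[0,0,0]],
  [50,[0,0,0],[0,0,0]],
])

```text
time_s: 32.08
ee_pos: [439.7, -283.7, 235.2]
ee_rot: [-180.0, 0.1, -13.9]
force: [-0.0, 0.2, -1.1]
gripper_width: 50.1
gripper_force: 0.0
```

```bash
python3 snap.py wF; python3 - <<'E'
from h import *
import pickle
from scipy.signal import find_peaks
for n in "EF":
    c,im=pickle.load(open(f"w{n}.pkl","rb")); g=cv2.GaussianBlur(im,(0,0),.8).astype(float).mean(2)
    for r in (60,100,140):
        d=np.gradient(g[r,:]); o=[]
        for s in(1,-1):
            for q in find_peaks(s*d,height=11)[0]:
                if (260 if n=="E" else 150)<q<460:
                    y=abs(d[q-1:q+2]); o.append((round(float(q+(y[2]-y[0])/2/(2*y[1]-y[0]-y[2]+1e-9)),1),int(d[q])))
        print(n,r,sorted(o))
E
```

```text
[ 439.73017864 -283.4351734   235.38456136] 32.1333
E 60 [(277.2, -42), (282.6, 65), (306.3, -43), (309.9, 33), (325.3, -22), (333.8, 20), (359.9, -19), (376.0, 15), (402.6, -21), (414.1, -12), (418.0, 13), (444.6, -18), (450.2, 22), (455.5, -29), (459.4, 11)]
E 100 [(279.1, -43), (284.7, 59), (307.0, -49), (310.7, 31), (325.0, -27), (333.5, 18), (358.8, -18), (374.3, 16), (399.7, -25), (415.0, 14), (440.6, -20), (446.9, 19), (451.2, -30), (455.8, 12)]
E 140 [(262.7, 43), (281.0, -43), (286.7, 50), (307.9, -51), (311.2, 31), (324.9, -28), (333.6, 19), (357.7, -19), (372.8, 17), (397.4, -22), (411.9, 15), (436.7, -26), (443.0, 25), (447.0, -33), (450.5, 12)]
F 60 [(170.2, 59), (194.4, -45), (215.7, 11), (219.6, -11), (222.5, 44), (227.7, 12), (253.4, -14), (262.4, 24), (270.0, 14), (293.8, -14), (297.0, 21), (307.2, -19), (311.0, 20), (335.7, -13), (341.1, -26), (353.2, 17), (379.2, -21), (395.4, 15), (421.9, -26), (433.6, -11), (437.6, 13)]
F 100 [(176.0, 65), (199.1, -44), (218.9, 12), (226.2, 40), (231.0, 13), (255.9, -15), (264.0, 24), (272.2, 14), (295.0, -14), (298.2, 16), (307.9, -27), (311.4, 21), (335.5, -12), (340.4, -19), (352.3, 18), (377.6, -21), (393.3, 15), (418.7, -25), (430.3, -21), (433.4, 13)]
F 140 [(181.8, 63), (203.8, -45), (222.9, 12), (226.8, -12), (229.8, 46), (234.9, 12), (258.4, -15), (266.8, 27), (274.3, 13), (296.3, -14), (299.5, 17), (308.7, -24), (312.4, 19), (335.2, -15), (340.1, -24), (351.8, 18), (376.2, -22), (391.2, 16), (415.7, -26), (424.1, 14), (426.7, -24), (430.5, 14)]
```

```bash
python3 - <<'E'
from cyl import *
import pickle
c={n:pickle.load(open(f"w{n}.pkl","rb"))[0] for n in"EF"}
a=np.radians(-13.4);D=np.array([np.cos(a),np.sin(a),0])
for r,x,y in((60,306.3,194.4),(100,307,199.1),(140,307.9,203.8)):
    P,t=planeang(c['E'],x,r,D);Q,s=planeang(c['F'],y,r,D);print("deck edge",isect(P,t,Q,s).round(1))
T={60:([(333.8,359.9),(376,402.6),(418,444.6)],[(227.7,253.4),(270,294.5),(311,335.7)]),
100:([(333.5,358.8),(374.3,399.7),(415,440.6)],[(231,255.9),(272.2,295.5),(311.4,335.5)]),
140:([(333.6,357.7),(372.8,397.4),(411.9,436.7)],[(234.9,258.4),(274.3,296.5),(312.4,335.2)])}
for r,(E1,E2) in T.items():
  for x,y in zip(E1,E2):
    v=[planeang(c['E'],u,r,D) for u in x];w=[planeang(c['F'],u,r,D) for u in y]
    X=isect(v[0][0],(v[0][1]+v[1][1])/2,w[0][0],(w[0][1]+w[1][1])/2); print(r,X.round(1),(X[1]+15).round(1))
E
```

```text
deck edge [-51.   92.1]
deck edge [-50.9  91.8]
deck edge [-51.1  92. ]
60 [-91.9  75.4] 90.4
60 [-135.    77.8] 92.8
60 [-176.9   80.4] 95.4
100 [-91.9  75.7] 90.7
100 [-135.    77.2] 92.2
100 [-176.9   80.8] 95.8
140 [-92.1  75.6] 90.6
140 [-135.   78.] 93.0
140 [-177.    80.4] 95.4
```

Deck edge is at 92.0 mm and the roller tops average about 92 mm, so it is level. Going back to shut the valve firmly.

>>> move_arm([
  [50,[0.276,0.956,1],[0,0,1]],
  [50,[0.276,0.956,1],[0,0,1]],
  [50,[0.276,0.956,0],[0,0,1]],
  [50,[0.276,0.956,0],[0,0,1]],
  [50,[0.276,0.956,0],[0,0,1]],
  [50,[0.276,0.956,0],[0,0,1]],
  [50,[0.276,0.956,0],[0,0,1]],
  [50,[0.276,0.956,0],[0,0,1]],
  [50,[0.276,0.956,0],[0,0,1]],
  [50,[0.276,0.956,0],[0,0,1]],
  [50,[0.276,0.956,0],[0,0,1]],
  [50,[0.276,0.956,0],[0,0,1]],
  [50,[0.276,0.956,0],[0,0,1]],
  [50,[0.276,0.956,0],[0,0,1]],
  [50,[0.276,0.956,0],[0,0,1]],
  [50,[0.276,0.956,0],[0,0,1]],
  [50,[0.276,0.956,0],[0,0,1]],
  [50,[0.276,0.956,0],[0,0,1]],
  [50,[0.276,0.956,0],[0,0,1]],
  [50,[0.276,0.956,0],[0,0,1]],
])

```text
time_s: 33.8
ee_pos: [577.1, 195.8, 285.8]
ee_rot: [-180.0, -0.0, 66.4]
force: [0.6, -0.0, -0.4]
gripper_width: 49.9
gripper_force: 0.0
```

>>> move_arm([
  [50,[0.276,0.956,0],[0,0,1]],
  [50,[0.276,0.956,0],[0,0,1]],
  [50,[0.276,0.956,0],[0,0,1]],
  [50,[0,0,-0.6],[0,0,1]],
  [50,[0,0,-0.6],[0,0,1]],
  [50,[0,0,-0.6],[0,0,1]],
  [50,[0,0,-0.6],[0,0,1]],
  [50,[0,0,-0.6],[0,0,1]],
  [50,[0,0,-0.4],[0,0,0.5]],
  [50,[0,0,0],[0,0,0]],
  [50,[0,0,0],[0,0,0]],
  [50,[0,0,0],[0,0,0]],
])

```text
time_s: 34.8
ee_pos: [598.7, 266.1, 201.6]
ee_rot: [179.9, -0.0, 100.1]
force: [0.6, 0.9, 0.6]
gripper_width: 49.7
gripper_force: 0.0
```

>>> move_arm([
  [50,[0,0,-0.75],[0,0,0]],
  [50,[0,0,-0.75],[0,0,0]],
  [50,[0,0,-0.75],[0,0,0]],
  [50,[0,0,-0.75],[0,0,0]],
  [50,[0,0,0],[0,0,0]],
  [14,[0,0,0],[0,0,0]],
  [14,[0,0,0],[0,0,0]],
  [14,[0,0,0],[0,0,0]],
  [14,[0,0,0],[0,0,0]],
  [14,[0,0,0],[0,0,0]],
  [14,[0,0,0],[0,0,0]],
])

```text
time_s: 35.72
ee_pos: [598.2, 265.6, 126.6]
ee_rot: [-180.0, -0.0, 100.1]
force: [-3.4, -1.2, 3.0]
gripper_width: 17.3
gripper_force: 20.0
```

>>> move_arm([
  [14,[0.16,0.03,0],[0,0,0]],
  [14,[0.16,0.03,0],[0,0,0]],
  [14,[0.16,0.02,0],[0,0,0]],
  [14,[0.16,0,0],[0,0,0]],
  [14,[0.16,0,0],[0,0,0]],
  [14,[0.16,-0.02,0],[0,0,0]],
  [14,[0.16,-0.02,0],[0,0,0]],
  [14,[0.16,-0.03,0],[0,0,0]],
  [14,[0,0,0],[0,0,0]],
  [14,[0,0,0],[0,0,0]],
  [14,[0,0,0],[0,0,0]],
  [14,[0,0,0],[0,0,0]],
])

```text
time_s: 36.72
ee_pos: [627.9, 268.5, 126.3]
ee_rot: [-179.8, -0.3, 100.1]
force: [-8.6, 6.3, 5.1]
gripper_width: 17.3
gripper_force: 20.0
```

```bash
python3 ht2.py
```

```text
36.7667 (np.float64(84.25), [85.5, 89.0, 87.5, 80.5, 83.0, 79.5]) [627.9 268.5 126.4] [-8.3  6.   6.8]
```

>>> move_arm([
  [14,[0.08,-0.02,0],[0,0,0]],
  [14,[0.08,-0.02,0],[0,0,0]],
  [14,[0,0,0],[0,0,0]],
  [14,[0,0,0],[0,0,0]],
  [14,[0,0,0],[0,0,0]],
])

```text
time_s: 37.18
ee_pos: [631.4, 267.7, 126.3]
ee_rot: [-179.7, -0.3, 100.1]
force: [-9.3, 6.0, 5.8]
gripper_width: 17.7
gripper_force: 20.0
```

>>> move_arm([
  [14,[0.04,-0.01,0],[0,0,0]],
  [14,[0.04,-0.01,0],[0,0,0]],
  [14,[0,0,0],[0,0,0]],
  [14,[0,0,0],[0,0,0]],
  [14,[0,0,0],[0,0,0]],
])

```text
time_s: 37.6
ee_pos: [633.1, 267.4, 126.3]
ee_rot: [-179.7, -0.4, 100.1]
force: [-10.2, 7.1, 6.2]
gripper_width: 17.6
gripper_force: 20.0
```

>>> move_arm([
  [14,[0.04,-0.01,0],[0,0,0]],
  [14,[0,0,0],[0,0,0]],
  [14,[0,0,0],[0,0,0]],
  [14,[0,0,0],[0,0,0]],
])

```text
time_s: 37.93
ee_pos: [634.1, 267.2, 126.3]
ee_rot: [-179.7, -0.4, 100.1]
force: [-10.1, 6.7, 6.1]
gripper_width: 17.5
gripper_force: 20.0
```

>>> move_arm([
  [14,[0.04,-0.01,0],[0,0,0]],
  [14,[0,0,0],[0,0,0]],
  [14,[0,0,0],[0,0,0]],
  [14,[0,0,0],[0,0,0]],
])

```text
time_s: 38.27
ee_pos: [635.1, 266.9, 126.2]
ee_rot: [-179.7, -0.4, 100.1]
force: [-10.1, 6.7, 6.2]
gripper_width: 17.9
gripper_force: 20.0
```

>>> move_arm([
  [14,[0.04,-0.01,0],[0,0,0]],
  [14,[0,0,0],[0,0,0]],
  [14,[0,0,0],[0,0,0]],
  [14,[0,0,0],[0,0,0]],
])

```text
time_s: 38.6
ee_pos: [636.2, 266.5, 126.2]
ee_rot: [-179.7, -0.3, 100.1]
force: [-9.8, 6.8, 5.7]
gripper_width: 17.3
gripper_force: 20.0
```

>>> move_arm([
  [14,[0.04,-0.01,0],[0,0,0]],
  [14,[0,0,0],[0,0,0]],
  [14,[0,0,0],[0,0,0]],
  [14,[0,0,0],[0,0,0]],
])

```text
time_s: 38.93
ee_pos: [636.9, 266.4, 126.2]
ee_rot: [-179.6, -0.4, 100.1]
force: [-10.9, 6.3, 7.2]
gripper_width: 17.4
gripper_force: 20.0
```

>>> move_arm([
  [14,[0.04,-0.01,0],[0,0,0]],
  [14,[0,0,0],[0,0,0]],
  [14,[0,0,0],[0,0,0]],
  [14,[0,0,0],[0,0,0]],
])

```text
time_s: 39.27
ee_pos: [637.3, 266.3, 126.2]
ee_rot: [-179.6, -0.4, 100.1]
force: [-11.5, 7.4, 6.8]
gripper_width: 17.7
gripper_force: 20.0
```

>>> move_arm([
  [14,[0.04,-0.01,0],[0,0,0]],
  [14,[0,0,0],[0,0,0]],
  [14,[0,0,0],[0,0,0]],
  [14,[0,0,0],[0,0,0]],
])

```text
time_s: 39.6
ee_pos: [637.6, 266.2, 126.2]
ee_rot: [-179.5, -0.4, 100.1]
force: [-14.4, 8.2, 8.0]
gripper_width: 18.0
gripper_force: 20.0
```

>>> move_arm([
  [14,[0.025,-0.006,0],[0,0,0]],
  [14,[0,0,0],[0,0,0]],
  [14,[0,0,0],[0,0,0]],
  [14,[0,0,0],[0,0,0]],
  [14,[0,0,0],[0,0,0]],
])

```text
time_s: 40.02
ee_pos: [637.8, 266.2, 126.2]
ee_rot: [-179.4, -0.4, 100.1]
force: [-15.2, 7.6, 7.2]
gripper_width: 17.5
gripper_force: 20.0
```

```bash
python3 ht2.py
```

```text
40.0667 (np.float64(84.0), [85.5, 89.0, 87.5, 81.0, 82.5, 79.5]) [637.8 266.2 126.2] [-14.5   8.    7.5]
```

>>> move_arm([
  [14,[0.025,-0.006,0],[0,0,0]],
  [14,[0,0,0],[0,0,0]],
  [14,[0,0,0],[0,0,0]],
  [14,[0,0,0],[0,0,0]],
  [14,[0,0,0],[0,0,0]],
])

```text
time_s: 40.48
ee_pos: [637.9, 266.2, 126.1]
ee_rot: [-179.4, -0.4, 100.1]
force: [-16.7, 9.4, 8.9]
gripper_width: 17.6
gripper_force: 20.0
```

```bash
python3 -c "
from h import *
s=state();f=np.array(s['force']);print(f,f@[.973,-.231,0])"
```

```text
[-16.74970543   9.42297888   8.92084797] -18.47417150238625
```

>>> move_arm([
  [50,[0,0,0],[0,0,0]],
  [50,[0,0,0],[0,0,0]],
  [50,[0,0,0],[0,0,0]],
  [50,[0,0,0],[0,0,0]],
  [50,[0,0,0.5],[0,0,0]],
  [50,[0,0,1],[0,0,0]],
  [50,[0,0,1],[0,0,0]],
  [50,[0,0,1],[0,0,0]],
  [50,[0,0,1],[0,0,0]],
  [50,[0,0,0.5],[0,0,0]],
  [50,[0,0,0],[0,0,0]],
  [50,[0,0,0],[0,0,0]],
  [50,[0,0,0],[0,0,0]],
])

```text
time_s: 41.57
ee_pos: [643.7, 261.9, 248.8]
ee_rot: [-179.9, 0.0, 100.1]
force: [0.6, 0.2, 0.1]
gripper_width: 50.0
gripper_force: 0.0
```

```bash
python3 ht2.py; python3 snap.py wZ; python3 -c "
from h import *
print(proj(camera_info('wrist'),[[634.5,260.5,160],[616,182.3,120]]))
cv2.imwrite('pics/wZc.png',cv2.imread('pics/wZ.png')[100:270,180:460])"
```

```text
41.6167 (np.float64(84.0), [85.5, 89.0, 87.5, 81.0, 82.5, 79.0]) [643.5 261.9 248.5] [-0.1 -0.7 -0.5]
[643.46678027 262.0021898  248.43855487] 41.6667
[[311.406658   199.69202354]
 [284.42847688 252.90406071]]
```

View pics/wZc.png

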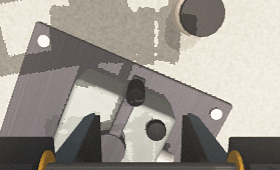

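The crop shows the lever back in its shut position: the post's lower end is at about (317,198) in the full frame, as it was at the start. The deck has not moved and the gripper is clear, so I'm handing in.

```bash
python3 -c "
from workcell import *
print(job_done())"
```

```text
the job is handed in; nothing more can be done
None
```

The deck is level with the rollers at about 92 mm by the cameras (good to roughly 1–2 mm) and sank at no more than about 13 mm/s; the valve is nipped shut with about 18 N and released, and I handed the job in at about 42 s.

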